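Counter-hold the pivot bolt of a dental microscope stand

ROBOT

A 6-joint arm with a two-finger parallel gripper is mounted at the origin on the work surface. World frame = base frame: x ahead of the robot, y to its left, z up, the work surface at z = 0. Lengths are in mm, angles in degrees, forces in N, time in s.
With the tool pointing down it reaches from about 350 to 850 mm from the base axis. Payload 8.1 kg.
Tool frame: the origin (TCP) lies at the very end of the fingers, on their centre line; the grasp point (between the pads) lies 19 mm behind it (r.grip_depth is the distance from the TCP to the grasp point, in mm); y points along the fingers, z is the direction in which the jaws open and shut, and the axes are right-handed (so a half turn about y gives the same grasp; the last joint's range is limited). The gripper opens to 85 mm and grips with 20 to 120 N. Pads are 22 mm wide; open, the fingers measure 114 mm over their backs; the gripper's body (76 mm by 85 mm) begins 54 mm behind the grasp point. The pads swing forward as they close: fully open they stand 13 mm farther back than shut.
Start: joints at [64.263, 7.471, 85.268, -0, 87.261, -4.893], TCP at [213.476, 560.744, 231.292] pointing down, gripper open.
Joint ranges: [-169.43, 169.43], [-51.17, 129.36], [1.28, 143.12], [-76.62, 256.62], [0, 156.53], [-152.29, 152.29]. Speed limits (degrees/s): [136.94, 136.94, 159.86, 180, 180, 180].

INTERFACE

Orientations are given as [roll, pitch, yaw] about the fixed x, y, z axes, in that order (R = Rz(yaw) Ry(pitch) Rx(roll)).
In Python, from bench import readout, eyes, r gives the robot as it stands. The module is installed in compiled form; this text tells all that it offers.
- The arm moves only by the tool move_arm, never from a script. Its argument "motion" is text: rows parted by semicolons, each of 6 numbers parted by spaces: the shift along the world's x, y, z in cm, then the turn, a rotation vector about the world's x, y, z in degrees. A call has 1 to 10 rows; each row is the pose to reach, as a shift and turn from the pose commanded when the call began; what a row does not reach only later rows make up. A row lasts 1/12 s, in which the tool goes at most 41.7 mm and 7.16 degrees, less where a joint would pass 70% of its speed; a pose out of reach is approached as far as the arm can. A call with a gripper value outside its range is refused whole. "fingers" is the finger opening in cm, from 0 to 8.54, set as the call begins (left out, the last holds). The fingers move at their own pace and stop on an object; "squeeze" is the grip in N (left out, the last holds). Time passes only in rows, so rows that repeat a pose let the fingers close. It gives the time, the measured TCP pose, the force and the opening at its end, in the units of the state.
- readout.sense(): the state, without advancing time (a new reading comes with each control period).
- eyes.snapshot(name): name is "side" or "top"; returns a dict with "image" (420x560x3 uint8, blue, green, red), "fx", "fy", "cx", "cy" (pixels), "world_to_cam" (4x4, takes a point from world to camera coordinates). Camera axes: x right, y down, z forward; pixel columns grow to the right and rows downward; lengths in mm; the calibration is good to about 2 mm. A picture is of the moment at which its call begins. There is no depth.
- r.hand_in(): hands the job in, once; it reports no verdict.
The state is a dict: "time": time; "joint_pos": joint angles; "qd": joint speeds; "joint_efforts": joint torques, N m; "tool_pos": TCP position; "tcp_rot": TCP orientation; "ft_force": force on the tool from outside, world axes, zero at the start; "wrist_torque": the same for the moment, N m; "finger_gap": finger opening in mm.
Only numpy, scipy, OpenCV 4.12 (cv2) and the standard library are available. Lean on these libraries where they do the work, as an engineer would, in place of code of your own. Each camera call takes 0.05 s, during which the arm holds its last target. There are 200 camera calls.

TASK

My colleague is about to retighten the nut on the outside of the microscope stand's pivot bracket: so pull the green circuit board straight up out of its guides by the strip on its top edge and stand it, upright and fully down, in the free slot of the board rack. Then reach down into the narrow gap behind the bracket where the board was, take hold of the hidden hexagon bolt head without turning the bolt, and keep gripping it firmly: finish while still holding it. Leave the spare board, the spanner and the steel pot where they are.

Things in the scene. Friction and masses are not known exactly. Their poses are not given: they have to be found in the camera images.
- stand: Fixed foot of a white microscope stand, 200 (x) x 180 (y, -78 to 102) mm, electronics bay open on top. Origin: on the counter, middle of the gap; x along the folded arm, y outwards along the bolt's axis. Power supply beside the gap, y -76 to -26, top z = 78; bay walls to z = 85 mm. The arm runs along y = 51 mm, below z = 94, to an optics head at x = 275 mm, 174 mm high, handle towards -y.
- gap (a point): Middle of the gap's mouth, 95 mm up, level with the bracket's top edge; axes as the stand's. The gap is 154 (x) x 50 (y) mm, floor 81 mm below this point. Black card guides at its ends fill |x| above 59 mm, y = -2 to 12 mm, up to 15 mm below this level; their slots, 6 mm wide at y = 5 mm, hold the board.
- bracket (a point): Middle of the top edge of the bracket, a dark steel plate 160 mm long (x), 8 mm thick (y), 95 mm high, at the stand's y = 25 to 33 mm; axes as the stand's. The gap lies on its -y side; knuckle, nut and arm on its +y side, all lower than this edge.
- bolt: Steel hexagon head of the pivot bolt in the gap: 24 mm across flats, 10 mm thick, 3 mm washer between it and the bracket. Origin: head centre, 28 mm below the bracket's top, 8 mm from its inner face. y: bolt axis, as the stand's y. x: normal to two flats. z: to the upper corner (yellow mark), starts up to 0.2 rad off vertical. Only turns about y, friction 0.12 N m.
- bolt_mark (a point): Yellow paint mark on the upper corner of the bolt head, 13 mm from the bolt's axis; it moves when the bolt turns.
- board: Green board in the guides, loose, 0.13-0.25 kg: 130 wide (x), 3 thick (y); black puller strip on its top edge, 70 long, 8 thick, 100 to 117 mm above the lower edge. Origin: middle of the lower edge, at the start 14 mm up; axes as the stand's. Clear of the bay once raised 81 mm; 1.5 mm play in the guides. Parts up to 5 mm off its -y face, over 35 mm above the lower edge.
- rack: Fixed black and blue board rack, base 140 (x) x 150 (y) x 10 mm. Two slots along its x, at y = -35 mm (free) and +35 mm (spare board): 7 mm wide, 130 mm long, floor at z = 10 mm, straight to z = 38 mm, then flared to about 14 mm at z = 48 mm, ends open. Origin: centre of the underside.
- free_slot (a point): Middle of the free slot's floor, axes as the rack's (slot along x). A board fully down has the middle of its lower edge here; it may face either way.
- spare_board: Bystander: a blue board with a white strip, same shape and size as the green one, in the rack's other slot. Origin: middle of its lower edge.
- spanner: Bystander: a steel spanner lying on the counter between stand and rack, 210 (x) x 41 x 10 mm. Origin: middle of its underside.
- pot: Bystander: a small open steel pot, 64 mm across, 40 mm high. Origin: centre of its underside.
Things that resemble listed ones, but are neither listed nor needed, are in the scene too. What is shaped like the board but red is not meant. There is more than one size of the rack; the job needs the smallest.

How it is judged (in metres and radians):
On the way:
1. the board stands fully down in the free slot and is let go (z of board in the frame of free_slot below 0.005 m and y of board in the frame of free_slot between -0.006 and 0.006 m and x of board in the frame of free_slot between -0.03 and 0.03 m and angle between board's own z axis and vertical below 0.2 rad and contact force between the fingers and board below 0.1 N), for 0.2 s.
At the end, for the whole second after the job is handed in: Fingers still grip the bolt head (over 25 N, grasp point within 20 mm of its centre), its mark within 4.5 mm of the start; the green board stands at rest in the free slot: within 5 mm of its floor, 6 mm across, 30 mm along, tilt under 0.2 rad; spare board moved under 20 mm, spanner and pot 30 mm (z of board in the frame of free_slot below 0.005 m and y of board in the frame of free_slot between -0.006 and 0.006 m and x of board in the frame of free_slot between -0.03 and 0.03 m and angle between board's own z axis and vertical below 0.2 rad and linear speed of board below 0.02 m/s and contact force between the fingers and bolt above 25 N and distance between the grasp point and bolt below 0.02 m and distance of bolt_mark from where it was at the start of the episode below 0.0045 m and angular speed of bolt below 0.05 rad/s and distance of spare_board from where it was at the start of the episode below 0.02 m and distance of each of spanner, pot from where it was at the start of the episode below 0.03 m); the arm keeps its last pose, push and grip.
It fails at once if the bolt is turned: its mark moves more than 6 mm (distance of bolt_mark from where it was at the start of the episode above 0.006 m).
It fails at once if the green board is tipped over by more than 0.8 rad (angle between board's own z axis and vertical above 0.8 rad).
It fails at once if the spare board is moved more than 20 mm (distance of spare_board from where it was at the start of the episode above 0.02 m).
It fails at once if the spanner or the pot is moved more than 30 mm (distance of any of spanner, pot from where it was at the start of the episode above 0.03 m).
It also fails if it takes over 48 s, if anything falls off the work surface, if the arm or the gripper's body presses on something with over 40 N, if the wrist force passes 120 N, or if a joint passes its speed limit or range.

## Working session

There is one attempt and no reset: what is moved stays moved. The work goes in short steps, Python scripts to look and compute and a tool call to move; the robot and the scene stay as the last step left them, time stands still between calls to the robot, and variables do not carry over. Pictures are saved under pics/ and viewed, about 8 in all and at most 12, crops included, and the job is handed in when it is done.

Besides the shell and the picture viewer there is one more tool, called as name(argument=value, ...) on one line, values as JSON. move_arm: Moves the arm, as the interface text tells. Its arguments: {"type":"object","properties":{"motion":{"type":"string"},"fingers":{"type":"number"},"squeeze":{"type":"number"}},"required":["motion"]}

```bash
mkdir -p pics; cat > h.py <<'E'
import numpy as np, cv2
from scipy.spatial.transform import Rotation as R
from scipy.optimize import least_squares
def cam(s):
    def proj(P):
        P=np.atleast_2d(P); W=np.array(s["world_to_cam"]); c=P@W[:3,:3].T+W[:3,3]
        return np.c_[s["fx"]*c[:,0]/c[:,2]+s["cx"], s["fy"]*c[:,1]/c[:,2]+s["cy"]]
    return proj
def onplane(s,px,z):
    W=np.array(s["world_to_cam"]); o=-W[:3,:3].T@W[:3,3]
    d=W[:3,:3].T@np.array([(px[0]-s["cx"])/s["fx"],(px[1]-s["cy"])/s["fy"],1]); return o+d*(z-o[2])/d[2]
E
python3 - <<'E'
from h import *
from bench import readout,eyes,r
import pickle
d={}
for n in("side","top"):
    s=eyes.snapshot(n); d[n]=s; cv2.imwrite(f"pics/{n}0.png",cv2.resize(s["image"],None,fx=1.42,fy=1.42,interpolation=cv2.INTER_CUBIC))
    W=np.array(s["world_to_cam"]);print(n,s["fx"],s["cx"],s["cy"],-W[:3,:3].T@W[:3,3],W[2,:3])
pickle.dump(d,open("s0.pkl","wb"))
print(readout.sense())
E
```

```text
side 388.0134526629095 271.9309374184687 208.59922792856585 [ -12.24916775 -665.33688641  801.26295899] [ 0.46736113  0.60176092 -0.64765528]
top 400.05723166306325 284.78106213937633 211.55255074498461 [437.77090766   1.9589626  976.65008005] [ 0.08939261 -0.01530853 -0.99587881]
{'time': 0.1, 'joint_pos': array([ 6.42599574e+01,  7.51172032e+00,  8.53240936e+01, -4.67081796e-04,
        8.72624677e+01, -4.89297250e+00]), 'qd': array([-0.10093066, -0.00415828, -0.15404151, -0.00489261, -0.01193417,
       -0.01812091]), 'joint_efforts': array([ 4.77545291e-04, -5.70956719e+01, -5.01938260e+01, -2.81996145e-04,
        8.04647512e-03, -5.89290323e-06]), 'tool_pos': array([213.2841579 , 560.26736352, 230.32944887]), 'tcp_rot': array([-9.00979632e+01,  7.91808636e-03, -2.08470541e+01]), 'ft_force': array([ 0.41366581, -0.43688136,  0.31003545]), 'wrist_torque': array([-0.00597297, -0.02551529,  0.02413435]), 'finger_gap': 85.49403820707897}
```

View pics/side0.png

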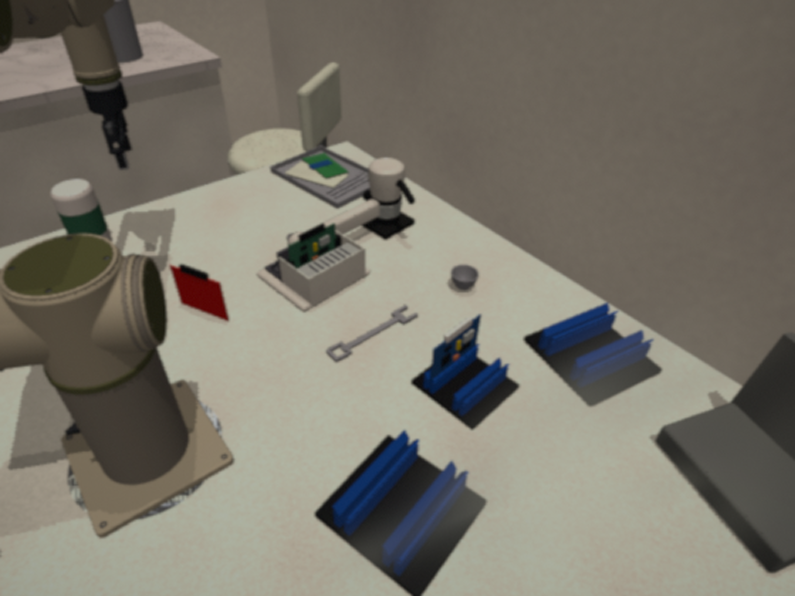

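View pics/top0.png

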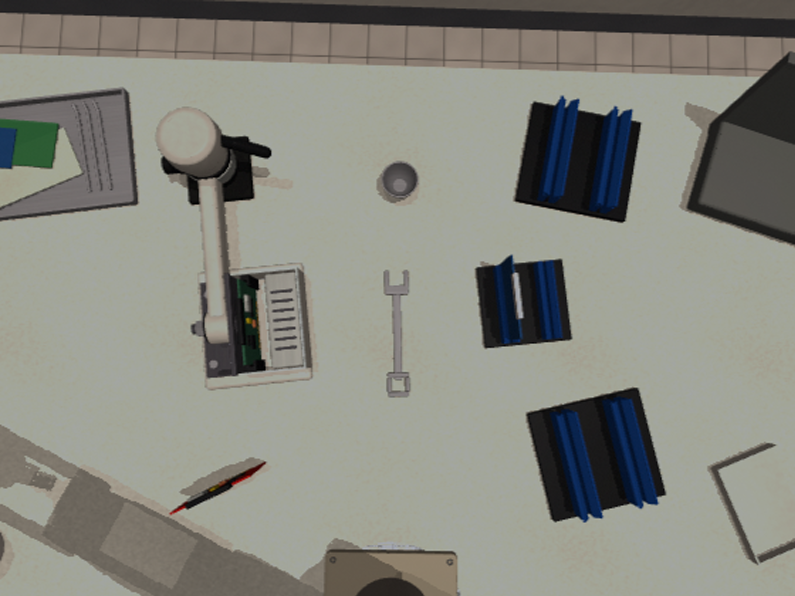

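The stand is at top px (255,325) and side px (320,260). There are three racks in the top view: (578,160), (523,304) and (596,455). The middle one is the smallest and holds the blue spare board, so it is the one meant. The red board at (218,487) is a decoy. Next are enlarged crops.

```bash
python3 - <<'E'
from h import *
import pickle
d=pickle.load(open("s0.pkl","rb"))
def crop(n,x,y,w,h,f): return cv2.resize(d[n]["image"][y:y+h,x:x+w],None,fx=f,fy=f,interpolation=cv2.INTER_CUBIC)
# top stand: x 130-230,y 180-280 ; rack x 325-410,y175-250
a=crop("top",132,178,100,100,6); 
b=crop("top",328,174,80,75,6)
c=crop("side",175,145,90,75,6)
e=crop("side",280,215,90,90,6)
def ticks(im,x,y,f):
    for i in range(0,im.shape[1],10*f): cv2.putText(im,str(x+i//f),(i,8),0,.3,(0,0,255),1); cv2.line(im,(i,9),(i,13),(0,0,255),1)
    for i in range(0,im.shape[0],10*f): cv2.putText(im,str(y+i//f),(0,i+4),0,.3,(0,0,255),1)
    return im
cv2.imwrite("pics/a.png",ticks(a,132,178,6))
m=np.zeros((600,800,3),np.uint8)
b=ticks(crop("top",328,174,80,75,5),328,174,5); c=ticks(crop("side",180,148,80,70,5),180,148,5); e=ticks(crop("side",285,218,80,85,5),285,218,5)
b=b[:300]; m[:b.shape[0],:400]=b; m[:350,400:]=c; m[305:600,:400]=e[:295]
cv2.imwrite("pics/m.png",m)
E
```

```text
(no output)
```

View pics/a.png

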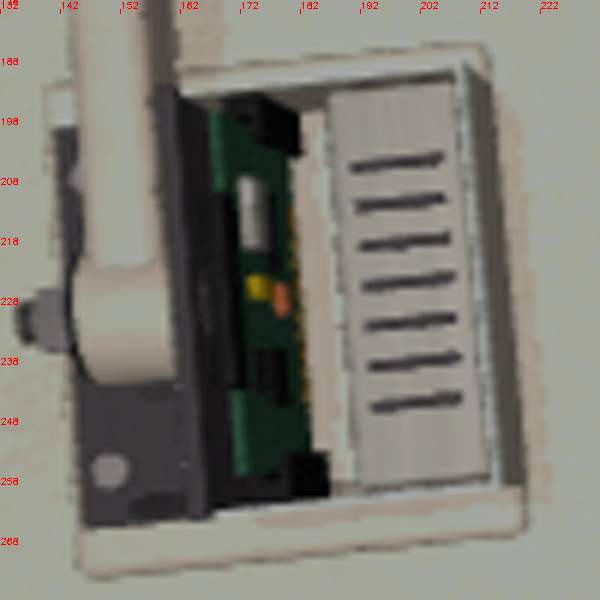

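View pics/m.png

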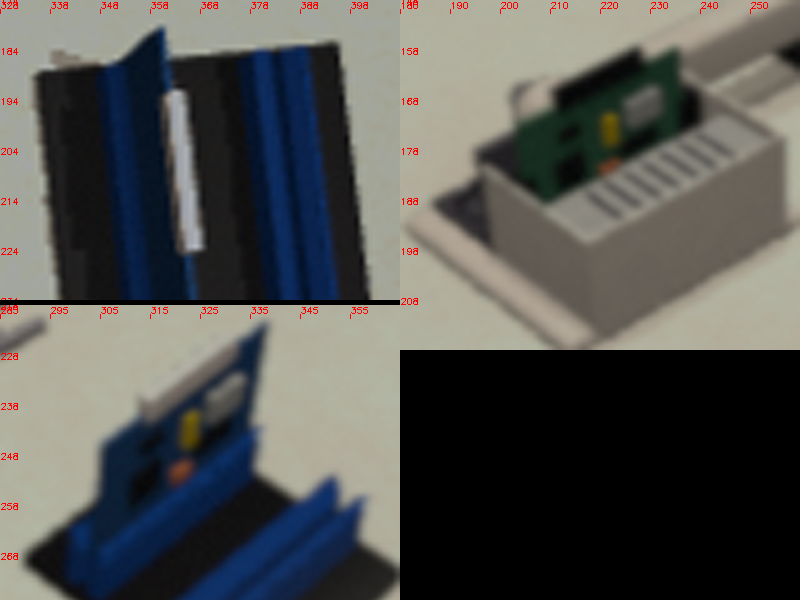

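```bash
cat > fit.py <<'E'
from h import *
import pickle
d=pickle.load(open("s0.pkl","rb"))
P={n:cam(d[n]) for n in d}
A=lambda u,v:(132+(u+.5)/6-.5,178+(v+.5)/6-.5)
B=lambda u,v:(328+(u+.5)/5-.5,174+(v+.5)/5-.5)
C=lambda u,v:(180+(u-400+.5)/5-.5,148+(v+.5)/5-.5)
E=lambda u,v:(285+(u+.5)/5-.5,218+(v-305+.5)/5-.5)
F=lambda u,v:((u+.5)/1.42-.5,(v+.5)/1.42-.5)
def fit(obs,x0):
    def pts(p): return np.array([[p[0],p[1],0]]+0*R.from_euler('z',p[2]).apply(np.zeros(3)))
    def res(p):
        o=[]
        for n,q,px in obs: o.append(P[n](R.from_euler('z',p[2]).apply(q)+[p[0],p[1],0])[0]-px)
        return np.ravel(o)
    s=least_squares(res,x0,loss='soft_l1'); print(s.x[:2].round(1),np.degrees(s.x[2]).round(2)); print(res(s.x).reshape(-1,2).round(1).tolist()); return s.x
st=[("top",(59,-2,80),A(300,155)),("top",(-59,-2,80),A(327,452)),("top",(77,-26,78),A(327,95)),("top",(77,-76,78),A(455,82)),
("top",(-77,-76,78),A(490,472)),("top",(-77,-26,78),A(355,487)),("top",(-80,25,95),A(213,515)),
("side",(-35,1,131),C(557,93)),("side",(35,1,131),C(641,48))]
rk=[("top",(70,75,10),B(37,73)),("top",(70,-75,10),B(337,42)),("top",(-70,75,10),F(485,347)),("top",(-70,-75,10),F(571,339)),
("side",(-70,75,10),E(27,560)),("side",(-70,-75,10),F(473,425)),("side",(70,-75,10),F(518,384)),
("top",(35,35,127),B(177,91)),("top",(-35,35,127),B(192,250))]
a=fit(st,[480,200,0]); b=fit(rk,[480,-180,0])
np.save("fit.npy",[a,b])
def box(x0,x1,y0,y1,z0,z1):
    c=[(x,y,z) for x in(x0,x1) for y in(y0,y1) for z in(z0,z1)]
    return [(c[i],c[j]) for i in range(8) for j in range(i) if sum(np.array(c[i])!=np.array(c[j]))==1]
def draw(im,n,x,y,f,p,L,col):
    for q in L:
        w=R.from_euler('z',p[2]).apply(np.array(q))+[p[0],p[1],0]
        u=((P[n](w)-[x,y]+.5)*f-.5)
        cv2.line(im,*[tuple(int(t) for t in k.round()) for k in u],col,1)
S=box(-35,35,1,9,114,131)+box(-80,80,25,33,60,95)+box(59,77,-2,12,20,80)+box(-77,-59,-2,12,20,80)+box(-77,77,-76,-26,0,78)
K=box(-70,70,-75,75,0,10)+box(-65,65,-38.5,-31.5,10,38)+box(-65,65,-42,-28,48,48)+box(-65,65,33.5,36.5,10,110)+box(-35,35,31,39,110,127)
m=np.zeros((600,800,3),np.uint8)
for i,(n,x,y,p,L) in enumerate([("top",134,190,a,S),("top",328,174,b,K),("side",180,148,a,S),("side",285,218,b,K)]):
    c=cv2.resize(d[n]["image"][y:y+75,x:x+100],None,fx=4,fy=4,interpolation=cv2.INTER_CUBIC)
    draw(c,n,x,y,4,p,L,(0,255,255)); m[i//2*300:i//2*300+300,i%2*400:i%2*400+400]=c
cv2.imwrite("pics/ov.png",m)
E
python3 fit.py
```

```text
[477.6 228.2] 7.36
[[-5.9, -2.6], [-6.1, 0.4], [-0.2, -1.5], [0.6, -1.6], [0.9, 1.7], [0.9, 1.5], [-0.4, 1.0], [0.2, 0.5], [1.1, 0.8]]
[ 527.5 -216.2] 6.86
[[-0.4, -1.3], [0.2, -0.7], [-0.6, -0.1], [0.2, -0.4], [-0.8, -1.4], [0.2, 1.5], [1.7, 0.2], [-0.5, 1.3], [0.3, 1.9]]
```

View pics/ov.png

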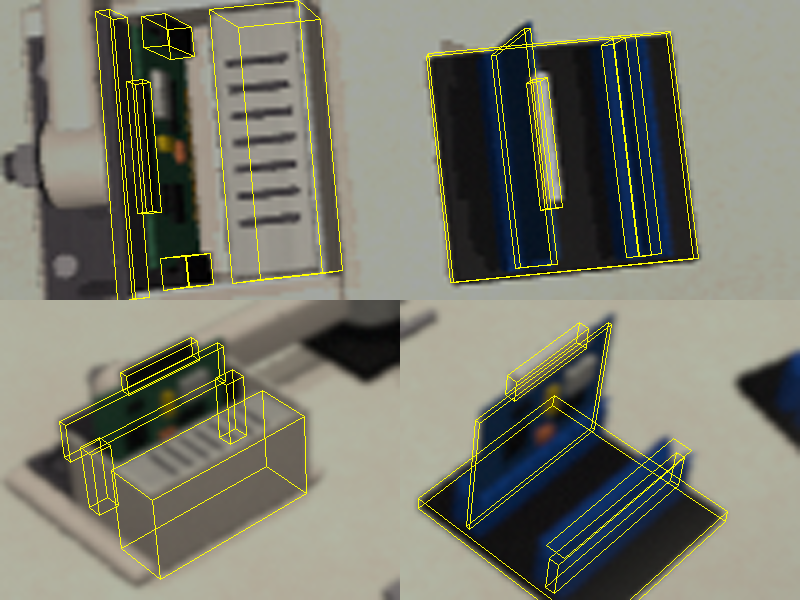

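Overlay on both views: the bracket, puller strip (top px ~(169,226)) and power supply agree with the stand pose (477.6, 228.2, 7.36°). The rack base and spare board agree with (527.5, -216.2, 6.86°). My two "guide" clicks were wrong, and the robust fit ignored them. Moving over the strip.

move_arm(motion="26.35 -32.75 -6 0 0 28.2;26.35 -32.75 -6 0 0 28.2;26.35 -32.75 -6 0 0 28.2;26.35 -32.75 -6 0 0 28.2;26.35 -32.75 -6 0 0 28.2;26.35 -32.75 -6 0 0 28.2;26.35 -32.75 -6 0 0 28.2;26.35 -32.75 -6 0 0 28.2;26.35 -32.75 -6 0 0 28.2;26.35 -32.75 -6 0 0 28.2", fingers=4, squeeze=40)

```text
time: 0.93
tool_pos: [466.8, 244.8, 173.2]
tcp_rot: [-90.0, 0.0, 7.4]
ft_force: [-0.1, 0.8, -0.7]
finger_gap: 39.8
```

move_arm(motion="0 0 0 0 0 0;0 0 0 0 0 0;0 0 0 0 0 0")

```text
time: 1.18
tool_pos: [465.8, 246.7, 173.4]
tcp_rot: [-90.0, 0.1, 7.3]
ft_force: [-0.8, 0.8, -0.5]
finger_gap: 40.1
```

```bash
cat > look.py <<'E'
from h import *
import sys
from bench import readout,eyes,r
# look.py out  n x y w h f [n x y w h f]
def main(out,views,marks=[]):
    ims=[]
    for n,x,y,w,h,f in views:
        s=eyes.snapshot(n); im=cv2.resize(s["image"][y:y+h,x:x+w],None,fx=f,fy=f,interpolation=cv2.INTER_CUBIC)
        for i in range(0,w,10): cv2.putText(im,str(x+i),(i*f,8),0,.3,(0,0,255),1); cv2.line(im,(i*f,9),(i*f,12),(0,0,255),1)
        for i in range(0,h,10): cv2.putText(im,str(y+i),(0,i*f+4),0,.3,(0,0,255),1)
        for m in marks:
            u=((cam(s)(m)-[x,y]+.5)*f-.5)
            for k in u: cv2.circle(im,tuple(int(t) for t in k.round()),2,(255,0,255),-1)
        ims.append(im)
    H=max(i.shape[0] for i in ims); ims=[cv2.copyMakeBorder(i,0,H-i.shape[0],0,0,0) for i in ims]
    cv2.imwrite(f"pics/{out}.png",np.hstack(ims)); s=readout.sense(); print(s["time"],s["tool_pos"].round(1),s["tcp_rot"].round(1),s["ft_force"].round(1),s["finger_gap"])
E
python3 - <<'E'
from look import main
main("g1",[("side",185,110,65,85,6),("top",135,175,60,85,6)])
E
```

```text
1.2833 [465.5 247.8 173.8] [-90.    0.    7.4] [-0.4  0.6 -0.3] 40.19738554433159
```

View pics/g1.png

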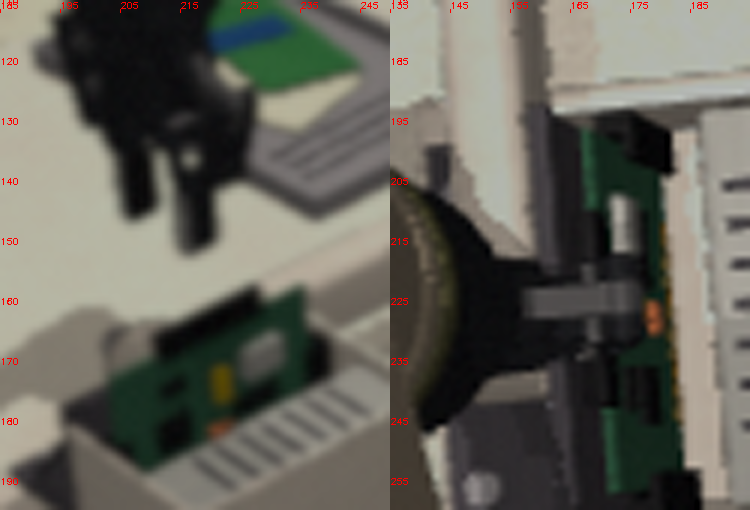

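The side view shows both fingertips (207,145)/(216,151) above the strip at (212–228,158–168). The top view shows them about 1 cm short. I'll finish the shift and then descend.

move_arm(motion="1.15 -1.45 -2 0 0 0;1.15 -1.45 -2 0 0 0;1.15 -1.45 -4 0 0 0;1.15 -1.45 -5.8 0 0 0;1.15 -1.45 -5.8 0 0 0;1.15 -1.45 -5.8 0 0 0;1.15 -1.45 -5.8 0 0 0;1.15 -1.45 -5.8 0 0 0")

```text
time: 1.95
tool_pos: [478.3, 233.1, 117.5]
tcp_rot: [-90.0, -0.1, 7.4]
ft_force: [-0.6, -0.6, 0.6]
finger_gap: 39.5
```

move_arm(motion="-0.1 0 -0.3 0 0 0;-0.1 0 -0.3 0 0 0;-0.1 0 -0.3 0 0 0;-0.1 0 -0.3 0 0 0;-0.1 0 -0.3 0 0 0;-0.1 0 -0.3 0 0 0;-0.1 0 -0.3 0 0 0;-0.1 0 -0.3 0 0 0;-0.1 0 -0.3 0 0 0;-0.1 0 -0.3 0 0 0", fingers=0, squeeze=50)

```text
time: 2.78
tool_pos: [476.8, 232.6, 113.3]
tcp_rot: [-90.0, -0.0, 7.4]
ft_force: [-2.3, 3.7, 5.8]
finger_gap: 6.8
```

move_arm(motion="0 0 0 0 0 0;0 0 0 0 0 0;0 0 0 0 0 0;0 0 0 0 0 0")

```text
time: 3.12
tool_pos: [476.9, 232.6, 113.3]
tcp_rot: [-90.0, -0.0, 7.4]
ft_force: [-1.5, 3.1, 6.0]
finger_gap: 6.8
```

move_arm(motion="0 0 0.3 0 0 0;0 0 0.7 0 0 0;0 0 1.2 0 0 0;0 0 1.8 0 0 0;0 0 2.5 0 0 0;0 0 3.2 0 0 0;0 0 3.9 0 0 0;0 0 4 0 0 0;0 0 4 0 0 0")

```text
time: 3.87
tool_pos: [477.6, 232.3, 154.2]
tcp_rot: [-90.0, -0.1, 7.3]
ft_force: [0.1, 1.8, -0.5]
finger_gap: 6.7
```

move_arm(motion="0 0 1 0 0 0;0 0 2 0 0 0;0 0 3 0 0 0;0 0 4 0 0 0;0 0 5 0 0 0;0 0 6.5 0 0 0;0 0 8 0 0 0;0 0 9.5 0 0 0;0 0 11 0 0 0;0 0 11 0 0 0")

```text
time: 4.7
tool_pos: [478.4, 232.6, 267.5]
tcp_rot: [-89.9, -0.4, 7.3]
ft_force: [0.9, 0.9, -1.9]
finger_gap: 6.7
```

```bash
python3 - <<'E'
from look import main
main("g2",[("side",170,75,80,130,4),("top",135,165,95,110,5)])
E
```

```text
4.8 [477.2 232.3 263.7] [-90.   -0.1   7.3] [-0.2 -0.3 -3.6] 6.744674105795881
```

View pics/g2.png

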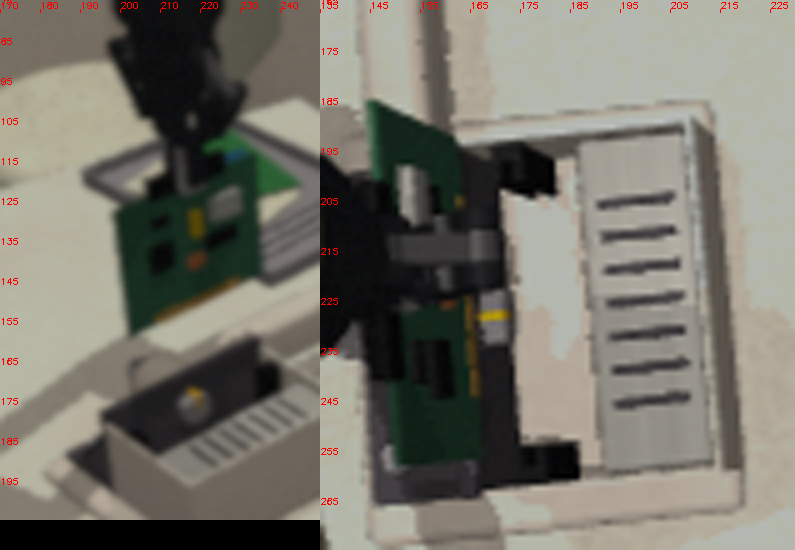

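The board is held upright and clear. The bolt head with its yellow mark is visible at top px (167,226) and side px (217,174). Carrying the board over to the rack.

move_arm(motion="0.2 -1.5 0.5 0 0 0;0.5 -4.5 0.5 0 0 0;0.9 -8 0.5 0 0 0;1.3 -12 0.5 0 0 0;1.8 -16 0.5 0 0 0;2.2 -20 0.5 0 0 0;2.7 -24 0.5 0 0 -0.4;3.1 -28 0.5 0 0 -0.4;3.6 -32 0.5 0 0 -0.4;4 -35.5 0.5 0 0 -0.4")

```text
time: 5.63
tool_pos: [515.8, -125.2, 266.3]
tcp_rot: [-90.0, 0.1, 6.9]
ft_force: [1.0, 0.3, -2.0]
finger_gap: 6.3
```

move_arm(motion="0.3 -3 0 0 0 0;0.7 -6 0 0 0 0;1 -9 0 0 0 0;1.3 -11 0 0 0 0;1.4 -12.4 0 0 0 0;1.4 -12.8 0 0 0 0;1.4 -12.8 0 0 0 0;1.4 -12.8 0 0 0 0;1.4 -12.8 0 0 0 0;1.4 -12.8 0 0 0 0")

```text
time: 6.47
tool_pos: [530.8, -249.5, 267.9]
tcp_rot: [-90.0, -0.0, 7.0]
ft_force: [-0.3, -0.3, -2.6]
finger_gap: 6.9
```

move_arm(motion="0.05 -0.1 -2 0 0 0;0.1 -0.15 -5 0 0 0;0.1 -0.15 -8 0 0 0;0.1 -0.15 -10 0 0 0;0.1 -0.15 -10.7 0 0 0;0.1 -0.15 -10.7 0 0 0;0.1 -0.15 -10.7 0 0 0;0.1 -0.15 -10.7 0 0 0;0.1 -0.15 -10.7 0 0 0")

```text
time: 7.22
tool_pos: [533.0, -252.8, 163.3]
tcp_rot: [-90.1, -0.2, 7.0]
ft_force: [0.3, -0.7, -2.2]
finger_gap: 6.2
```

```bash
python3 - <<'E'
from look import main
from h import *
a,b=np.load("fit.npy")
q=np.array([(x,y,48) for x in(-65,65) for y in(-42,-28)]+[(x,-35,48) for x in(-65,65)],float)
main("g3",[("side",290,200,90,110,5),("top",330,170,75,80,5)],[R.from_euler('z',b[2]).apply(q)+[b[0],b[1],0]])
E
```

```text
7.3167 [ 532.6 -252.8  162.6] [-90.1  -0.1   7. ] [-0.1 -0.7 -1.3] 7.053083351112305
```

View pics/g3.png

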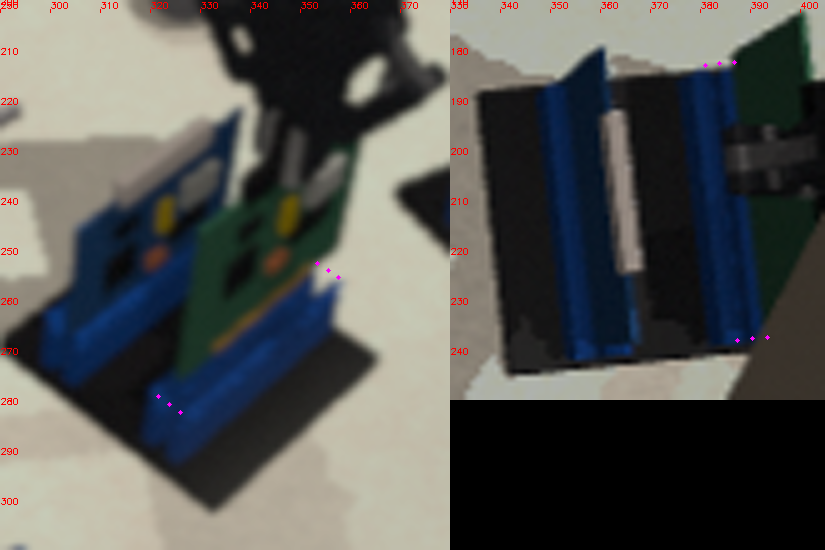

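```bash
python3 - <<'E'
from h import *
import pickle
d=pickle.load(open("s0.pkl","rb"))
Rz=R.from_euler('z',7,degrees=True); t=np.array([532.6,-252.8,63.3])
for n,q,px in [("side",(-65,-1.5,0),(290+178/5,200+375/5)),("side",(65,-1.5,0),(290+337/5,200+252/5)),("top",(65,0,101),(330+(803-450)/5,170+12/5))]:
    print(n,q,cam(d[n])(Rz.apply(q)+t)[0].round(1),np.round(px,1))
a,b=np.load("fit.npy")
for n in("top","side"):
  for q in[(65,-35,48),(-65,-35,48),(65,-35,10),(-65,-35,10)]: print(n,q,cam(d[n])(R.from_euler('z',b[2]).apply(q)+[b[0],b[1],0])[0].round(1))
E
```

```text
side (-65, -1.5, 0) [325.3 277.1] [325.6 275. ]
side (65, -1.5, 0) [357.2 250.1] [357.4 250.4]
top (65, 0, 101) [399.1 172.7] [400.6 172.4]
top (65, -35, 48) [383.4 182.3]
top (-65, -35, 48) [390.  237.3]
top (65, -35, 10) [379.4 184.8]
top (-65, -35, 10) [385.6 237.7]
side (65, -35, 48) [355.1 253.6]
side (-65, -35, 48) [323.4 280.5]
side (65, -35, 10) [353.1 263.3]
side (-65, -35, 10) [322.  290.1]
```

move_arm(motion="-0.08 0.15 0 0 0 0;-0.08 0.15 -0.5 0 0 0;-0.08 0.15 -1 0 0 0;-0.08 0.15 -1.5 0 0 0;-0.08 0.15 -1.9 0 0 0;-0.08 0.15 -2.2 0 0 0;-0.08 0.15 -2.2 0 0 0;-0.08 0.15 -2.2 0 0 0")

```text
time: 7.98
tool_pos: [530.7, -250.7, 138.3]
tcp_rot: [-90.0, 0.0, 7.0]
ft_force: [0.2, -0.2, -2.3]
finger_gap: 6.5
```

move_arm(motion="0.05 -0.03 -0.3 0 0 0;0.05 -0.03 -0.6 0 0 0;0.05 -0.03 -0.9 0 0 0;0.05 -0.03 -1.2 0 0 0;0.05 -0.03 -1.5 0 0 0;0.05 -0.03 -1.8 0 0 0;0.05 -0.03 -2.1 0 0 0;0.05 -0.03 -2.3 0 0 0;0.05 -0.03 -2.3 0 0 0")

```text
time: 8.73
tool_pos: [531.0, -250.9, 115.0]
tcp_rot: [-90.0, 0.0, 7.0]
ft_force: [-0.4, -0.1, -2.4]
finger_gap: 6.4
```

Bottom is about 16 mm up and free of contact. Lowering gently to the floor.

move_arm(motion="0 0 -0.2 0 0 0;0 0 -0.4 0 0 0;0 0 -0.5 0 0 0;0 0 -0.6 0 0 0;0 0 -0.65 0 0 0;0 0 -0.7 0 0 0;0 0 -0.7 0 0 0;0 0 -0.7 0 0 0")

```text
time: 9.4
tool_pos: [531.5, -251.3, 109.4]
tcp_rot: [-90.0, -0.0, 7.0]
ft_force: [-3.0, 1.2, 4.1]
finger_gap: 6.9
```

Floor contact came at the predicted height (109.4). Releasing and rising.

move_arm(motion="0 0 0 0 0 0;0 0 0 0 0 0;0 0 0 0 0 0;0 0 0 0 0 0;0 0 0 0 0 0;0 0 0 0 0 0", fingers=3)

```text
time: 9.9
tool_pos: [531.4, -251.1, 108.7]
tcp_rot: [-90.0, -0.0, 7.0]
ft_force: [-0.2, -1.0, 0.8]
finger_gap: 29.8
```

move_arm(motion="0 0 0.5 0 0 0;0 0 1.5 0 0 0;0 0 3 0 0 0;0 0 5 0 0 0;0 0 8 0 0 0;0 0 11 0 0 0;0 0 13 0 0 0;0 0 13 0 0 0;0 0 13 0 0 0")

```text
time: 10.65
tool_pos: [532.5, -251.7, 241.9]
tcp_rot: [-90.2, -0.2, 7.0]
ft_force: [-0.6, -0.5, -0.4]
finger_gap: 30.3
```

```bash
python3 - <<'E'
from look import main
main("g4",[("side",285,200,85,100,5),("side",190,145,62,62,6)])
E
```

```text
10.75 [ 531.1 -250.9  238.4] [-90.   0.   7.] [-0.6 -0.5 -0.5] 29.996956869466352
```

View pics/g4.png

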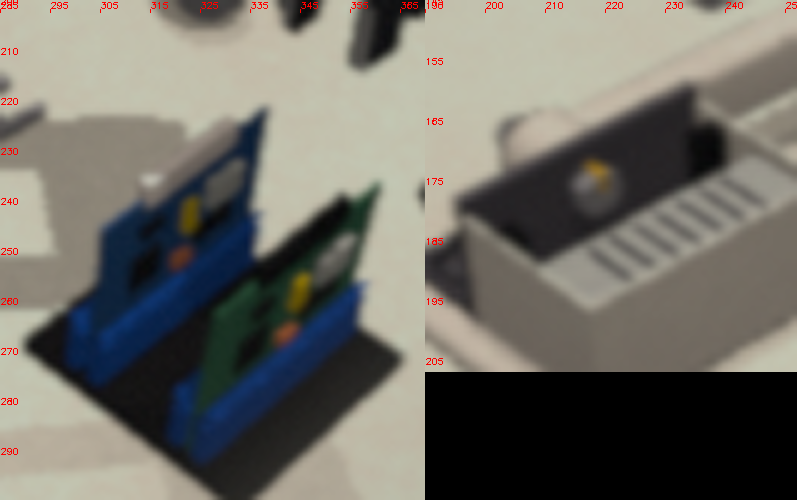

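The board sits at the same depth as the spare, upright, with the slot visible around it. The bolt head is in clear view at side px (217,175), its mark at (217.5,173). Now locating the mark numerically in both views.

```bash
python3 - <<'E'
from h import *
from bench import eyes
a,b=np.load("fit.npy"); Rz=R.from_euler('z',a[2]); t=np.array([a[0],a[1],0])
obs=[]
for n,(x,y,w,h) in {"top":(155,205,30,40),"side":(208,165,20,22)}.items():
    s=eyes.snapshot(n); im=s["image"][y:y+h,x:x+w].astype(float)
    wt=np.clip(np.minimum(im[...,1],im[...,2])-im[...,0]-35,0,None); 
    yy,xx=np.mgrid[y:y+h,x:x+w]; c=np.array([(wt*xx).sum(),(wt*yy).sum()])/wt.sum()
    print(n,"mark",c.round(2),(wt>0).sum(),"exp mark",cam(s)(Rz.apply((0,17,80))+t)[0].round(1),"exp ctr",cam(s)(Rz.apply((0,12,67))+t)[0].round(1))
    obs.append((s,c)); cv2.imwrite(f"pics/b_{n}.png",cv2.resize(s["image"][y-5:y+h+5,x-5:x+w+5],None,fx=10,fy=10,interpolation=cv2.INTER_CUBIC))
f=lambda p:np.ravel([cam(s)(p)[0]-c for s,c in obs])
s=least_squares(f,[478,245,80]); print(s.x.round(1),s.fun.round(2),"stand frame",Rz.inv().apply(s.x-t).round(1))
a_,b_=cv2.imread("pics/b_top.png"),cv2.imread("pics/b_side.png")
m=np.zeros((500,720,3),np.uint8); m[:a_.shape[0],:a_.shape[1]]=a_; m[:b_.shape[0],410:410+b_.shape[1]]=b_; cv2.imwrite("pics/bolt.png",m)
E
```

```text
top mark [169.21 227.63] 13 exp mark [169.3 227.8] exp ctr [173.  227.9]
side mark [218.18 172.79] 6 exp mark [218.3 173.6] exp ctr [219.6 177.6]
[475.5 244.3  83.6] [-0.06  0.08  0.14  0.01] stand frame [-0.  16.3 83.6]
```

View pics/bolt.png

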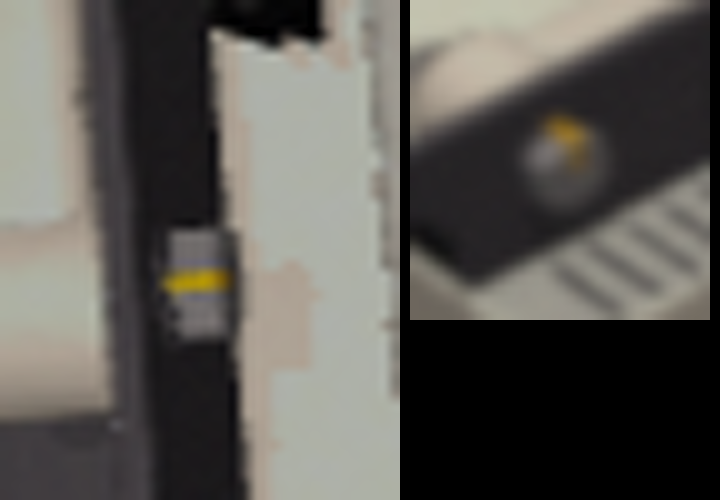

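The mark lies almost exactly over the bolt axis (tilt about 2–3°), so jaws along the stand's x will close on the flats without turning it. Going back over the gap and turning the tool to yaw −82.6.

move_arm(motion="-0.4 3.5 0 0 0 -7;-0.8 7.5 0 0 0 -14;-1.2 11.5 0 0 0 -21;-1.7 15.5 0 0 0 -28;-2.2 19.5 0 0 0 -35;-2.6 23.5 0 0 0 -42;-3.1 27.5 0 0 0 -49;-3.5 31.5 0 0 0 -56;-4 35.5 0 0 0 -63;-4.4 39 0 0 0 -70", fingers=4.5)

```text
time: 11.68
tool_pos: [488.3, 124.4, 237.6]
tcp_rot: [-90.1, 0.0, -59.2]
ft_force: [0.5, -0.8, 0.2]
finger_gap: 45.3
```

move_arm(motion="-0.5 4 0 0 0 -7;-1 8 0 0 0 -14;-1.1 10 0 0 0 -19.6;-1.1 10 0 0 0 -19.6;-1.1 10 0 0 0 -19.6;-1.1 10 0 0 0 -19.6;-1.1 10 0 0 0 -19.6;-1.1 10 0 0 0 -19.6")

```text
time: 12.35
tool_pos: [478.6, 221.6, 238.5]
tcp_rot: [-90.0, -0.0, -78.5]
ft_force: [0.6, 0.2, -0.5]
finger_gap: 45.0
```

move_arm(motion="-0.1 0.8 0 0 0 -4.1;-0.27 1.75 -2 0 0 -4.1;-0.27 1.75 -6 0 0 -4.1;-0.27 1.75 -9 0 0 -4.1;-0.27 1.75 -11 0 0 -4.1;-0.27 1.75 -11.8 0 0 -4.1;-0.27 1.75 -11.8 0 0 -4.1;-0.27 1.75 -11.8 0 0 -4.1;-0.27 1.75 -11.8 0 0 -4.1;-0.27 1.75 -11.8 0 0 -4.1")

```text
time: 13.18
tool_pos: [477.3, 240.6, 123.1]
tcp_rot: [-89.8, 0.1, -82.6]
ft_force: [-0.0, 0.2, -0.3]
finger_gap: 44.6
```

```bash
python3 - <<'E'
from look import main
main("g5",[("side",185,125,65,75,6),("top",140,190,65,70,6)])
E
```

```text
13.2833 [476.9 240.6 122.5] [-89.8   0.  -82.6] [ 0.5 -0.3  0.4] 45.075480167129285
```

View pics/g5.png

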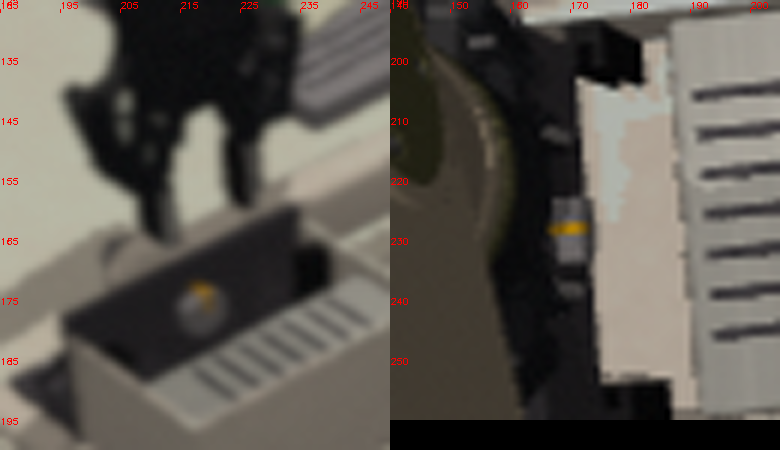

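Fingers straddle the bolt symmetrically (side px tips (212,165) and (225,159), head at (217,176)), with the mark unmoved. Going down in two stages.

move_arm(motion="-0.08 -0.15 0 0 0 0;-0.08 -0.15 -0.6 0 0 0;-0.08 -0.15 -1.2 0 0 0;-0.08 -0.15 -1.8 0 0 0;-0.08 -0.15 -2.2 0 0 0;-0.08 -0.15 -2.6 0 0 0;-0.08 -0.15 -2.6 0 0 0;-0.08 -0.15 -2.6 0 0 0;-0.08 -0.15 -2.6 0 0 0")

```text
time: 14.03
tool_pos: [475.1, 238.8, 94.9]
tcp_rot: [-90.0, -0.0, -82.6]
ft_force: [0.6, 0.5, -0.1]
finger_gap: 45.0
```

move_arm(motion="0.05 0.03 -0.5 0 0 0;0.05 0.03 -1 0 0 0;0.05 0.03 -1.5 0 0 0;0.05 0.03 -2 0 0 0;0.05 0.03 -2.5 0 0 0;0.05 0.03 -3 0 0 0;0.05 0.03 -3.5 0 0 0;0.05 0.03 -4 0 0 0;0.05 0.03 -4.4 0 0 0;0.05 0.03 -4.4 0 0 0")

```text
time: 14.87
tool_pos: [474.8, 238.8, 49.6]
tcp_rot: [-90.1, -0.0, -82.6]
ft_force: [-0.6, -0.4, 0.5]
finger_gap: 44.9
```

No contact on the way down. Closing gently at first.

move_arm(motion="0.05 0 0 0 0 0;0.05 0 0 0 0 0;0.05 0 0 0 0 0;0.05 0 0 0 0 0;0.05 0 0 0 0 0;0.05 0 0 0 0 0;0.05 0 0 0 0 0;0.05 0 0 0 0 0", fingers=0, squeeze=30)

```text
time: 15.53
tool_pos: [476.2, 239.1, 51.1]
tcp_rot: [-90.0, 0.0, -82.6]
ft_force: [-0.4, -0.3, 0.9]
finger_gap: 23.1
```

```bash
python3 - <<'E'
from bench import readout
for k,v in readout.sense().items():
    if k in("finger_gap","ft_force","wrist_torque","tool_pos","tcp_rot"): print(k,v)
E
```

```text
tool_pos [476.22027405 239.11504971  51.05475307]
tcp_rot [-8.99707085e+01  6.27812728e-03 -8.25567282e+01]
ft_force [-0.36137341 -0.26684879  0.90844326]
wrist_torque [-0.01996885 -0.01006802  0.02874891]
finger_gap 23.12253499544681
```

Gripped on the flats: 23.1 mm, with the same ~1 mm reading offset as on the strip. Side force is almost nil. Now tightening.

move_arm(motion="0 0 0 0 0 0;0 0 0 0 0 0;0 0 0 0 0 0;0 0 0 0 0 0;0 0 0 0 0 0;0 0 0 0 0 0", squeeze=70)

```text
time: 16.03
tool_pos: [476.2, 239.1, 51.1]
tcp_rot: [-90.0, 0.0, -82.6]
ft_force: [-1.6, -0.7, 5.4]
finger_gap: 22.0
```

```bash
python3 - <<'E'
from look import main
main("g6",[("side",185,125,65,75,5),("side",285,200,85,100,5)])
from h import *
from bench import eyes
s=eyes.snapshot("top"); x,y,w,h=155,205,30,40; im=s["image"][y:y+h,x:x+w].astype(float)
wt=np.clip(np.minimum(im[...,1],im[...,2])-im[...,0]-35,0,None); yy,xx=np.mgrid[y:y+h,x:x+w]
print("mark top",(wt*xx).sum()/max(wt.sum(),1),(wt*yy).sum()/max(wt.sum(),1),(wt>0).sum())
E
```

```text
16.1333 [476.3 239.1  51.2] [-90.    0.  -82.6] [-1.7 -1.2  5.6] 22.056344353071072
mark top 0.0 0.0 0
```

View pics/g6.png

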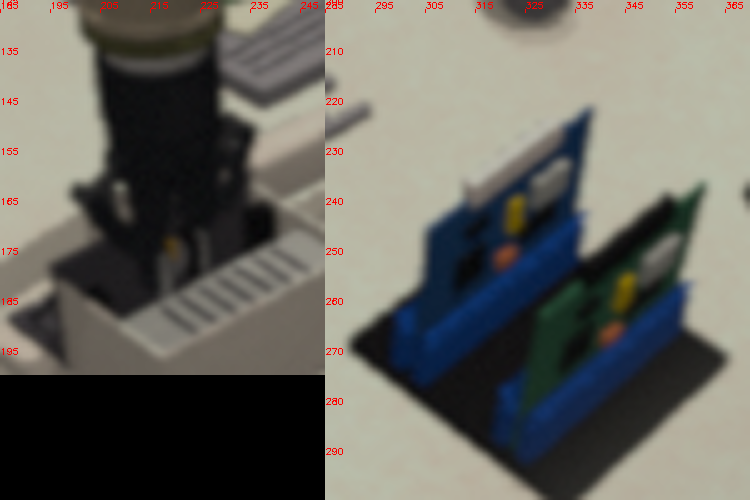

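The yellow mark is still between the fingers at side px (217.5,173), where it was before. The green board stands in the slot and the grip is steady. Handing in.

```bash
python3 -c "
from bench import r,readout
print(r.hand_in()); s=readout.sense(); print(s['time'],s['finger_gap'],s['ft_force'])"
```

```text
the job is handed in; nothing more can be done
None
the job is handed in; nothing more can be done
```

The green board is standing in the free slot of the smallest rack, and I handed the job in at about 16 s with the gripper still holding the hidden bolt head. The hand-in reported no verdict.

- **Board:** I pulled it straight up by its strip and lowered it into the slot. It met the floor at the height I had predicted (TCP z about 109 mm). I let it go, and the last picture shows it upright and level with the spare board.
- **Bolt grip:** The jaws hold it across two flats, with the grip set to 70 N and a reading of 22 mm on the 24 mm head. By my estimate the grasp point is about 7 mm from the head centre, and the wrist force was about 6 N. The contact force itself is not measured.
- **Bolt turning:** In the side view the yellow mark is still at about pixel (217.5, 173), where it was before gripping. I could not check it from above because the arm hides it there.
- **Spare board, spanner and pot:** I touched none of them. The spare board looks unmoved in the last picture; I did not re-photograph the spanner and pot.

One disagreement: two points I clicked on the guides did not fit the stand model and were outweighed in the fit. The later views and contacts agreed with the resulting pose.

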